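# Proof-load a welded stud with the spring pull gauge

### The arm

A 6-joint arm with a two-finger parallel gripper is mounted at the origin on a cart in front of the work surface, level with it; the furniture and walls round the work are solid. World frame = base frame: x ahead of the robot, y to its left, z up, the work surface at z = 0. Lengths are in mm, angles in degrees, forces in N, time in s.
With the tool pointing down it reaches from about 250 to 775 mm from the base axis. Payload 8.9 kg.
Tool frame: the origin (TCP) lies at the very end of the fingers, on their centre line; the grasp point (between the pads) lies ctrl.hold_point_z behind it (ctrl.hold_point_z is the distance from the TCP to the grasp point, in mm); z points along the fingers, y is the line along which they close (so a half turn about z gives the same grasp; the last joint's range is limited). The gripper opens to 85 mm and grips with 20 to 120 N. Pads are 22 mm wide; open, the fingers measure 114 mm over their backs; the gripper's body (76 mm by 85 mm) begins 54 mm behind the grasp point. The pads swing forward as they close: fully open they stand 13 mm farther back than shut.
Start: joints at [-80.518, 16.656, -8.789, 64.555, 0, 82.019], TCP at [157.555, -500.799, 231.305] pointing down, gripper open.
Joint ranges: [-144.48, 144.48], [-52.06, 99.96], [-74.48, 78.29], [-112.23, 115.85], [-86.99, 84.42], [-180, 180]. Speed limits (degrees/s): [127.2, 127.2, 159.86, 180, 180, 180].

### API

Orientations are given as [roll, pitch, yaw] about the fixed x, y, z axes, in that order (R = Rz(yaw) Ry(pitch) Rx(roll)).
In Python, from cell import ctrl gives the robot as it stands.
- The arm moves only by the tool step_arm, never from a script. Its arguments are lists of equal length, an entry for each row: "dr": the turn, a rotation vector about the world's x, y, z in units of 5 degrees (1.0 is 5 degrees), a list of three; "translation": the shift along the world's x, y, z in units of 50 mm (1.0 is 50 mm), a list of three; "fingers": the finger opening in mm, from 0 to 85.4. In form: {"dr": [[rx, ry, rz], ...], "translation": [[dx, dy, dz], ...], "fingers": [fingers, ...]}. A call has 1 to 20 rows; each row is the pose to reach, as a shift and turn from the pose commanded when the call began; what a row does not reach only later rows make up. A row lasts 1/10 s, in which the tool goes at most 50 mm and 8.59 degrees, less where a joint would pass 70% of its speed; a pose out of reach is approached as far as the arm can. A call with a gripper value outside its range is refused whole. The fingers move at their own pace and stop on an object; the grip force is fixed at half the most. Time passes only in rows, so rows that repeat a pose let the fingers close. It gives the time, the measured TCP pose, the force, the opening and the grip force at its end, in the units of the state.
- ctrl.sense(): the state, without advancing time (a new reading comes with each control period).
- ctrl.grab_frame(name): name is "side" or "top"; returns the picture (384x512x3 uint8, red, green, blue); there is no depth.
- ctrl.camera_info(name): a dict with "vertical_fov" (degrees; the focal length in pixels is half the picture's height over the tangent of half this angle, whatever the lens; pixels are square), "cx", "cy" (the principal point, pixels), "k1" (the pictures are not rectified: a ray, as slopes to the right and down, at radius r is drawn at 1 + k1 r^2 times it, then the intrinsics apply), "origin" and "rotation" of the camera in the world. Camera axes: x right, y down, z forward; pixel columns grow to the right and rows downward; lengths in mm; the calibration is good to about 2 mm. A picture is of the moment at which its call begins. camera_info takes no time and is no camera call.
- ctrl.finish_job(): hands the job in; it is judged then, once.
Trained networks look in the newest picture that a camera, given by its name, has taken for a name from the list of things; names that differ only in an ending like _2 or _b are one class to them, and where a whole thing is asked for, a point or a joint stands for the part that bears it (a point fixed in the world has none). Each returns a list of dicts, best first, with "p" (0 to 1); they miss things now and then, are a little off and sometimes report something else, mostly with a low value. They report only what shows in the picture. A call takes as long as a camera call. They do not tell look-alikes from the thing itself.
- ctrl.regions_of(camera, name): "pixels" (384x512 bool, what is visible of it) and "bbox" ([left, top, width, height] in pixels, round what is visible of it).
The state is a dict: "t": time; "joint_pos": joint angles; "joint_vel": joint speeds; "joint_efforts": joint torques, N m; "ee_pos": TCP position; "eef_rot": TCP orientation; "contact_force": force on the tool from outside, world axes, zero at the start; "torque": the same for the moment, N m; "opening": finger opening in mm; "grip_force": force on a finger pad.
Only numpy, scipy, OpenCV 4.12 (cv2) and the standard library are available. Lean on these libraries where they do the work, as an engineer would, in place of code of your own. Each camera call takes 0.05 s, during which the arm holds its last target. There are 200 camera calls.

### The job

Proof-load the stud that stands up from the bench: pick up the blue spring pull gauge and slip its steel eye down over the stud so that the gauge lies level, with the rod still home. Then pull the orange handle level away from the stud until the end of the barrel stands within the yellow band on the rod; do not pull it on well into the red. The program finishes while holding the handle there against the spring; leave the other things on the bench where they are.

Things in the scene. Friction and masses are not known exactly. Their poses are not given: they have to be found in the camera images.
- gauge: loose spring pull gauge, 0.3 to 0.5 kg, lying flat on the bench. Origin at the underside of the middle of its blue square barrel, which is 100 mm long (own x from -50 to +50), 28 mm wide (y) and 30 mm high (z, 0 to 30). Own +x points to the steel eye, own -x to the rod and orange handle, own z up. Overall with the rod home x runs from -96 to +104 mm. The centre of mass lies within 10 mm of the barrel's middle, so lift it by the barrel.
- eye (a point): centre of the gauge's steel eye, 86 mm from the gauge's origin along +x and 15 mm above its underside: a flat ring, hole 24 mm across, 36 mm outside, 8 mm thick (11 to 19 mm above the underside), on a 14 mm wide neck from the barrel's end
- mouth (a point): the rod end of the barrel, on the rod's axis: 50 mm from the gauge's origin along -x, 16 mm above its underside. The visible bands are judged here.
- handle (a point): middle of the gripping part of the orange handle at the rod's end; it moves with the rod. With the rod home it is 76 mm from the gauge's origin along -x, 16 mm above the underside. The gripping part is a block 28 mm long (along the gauge's x), 20 mm wide (y) and 24 mm high (4 to 28 mm above the underside); at its outer end a flange 44 mm wide, 28 mm high and 6 mm thick stops fingers from slipping off. With the rod home 12 mm of bare 10 mm rod show between barrel and handle.
- rod (a joint): how far the rod is pulled out of the barrel (m), 0 = home, stop at 0.062. A spring pulls it home: about 3.3 N at 0, rising 0.22 N per mm to about 12 N at 0.040. The barrel's end stands within the yellow band from 0.034 to 0.046; beyond 0.046 red shows.
- stud: fixed round steel flange (56 mm across, 6 mm high) with an upright steel stud 12 mm across, its domed tip 54 mm above the bench. Origin on the bench at the stud's axis. The eye passes over the stud with 6 mm to spare all round; with the gauge lying on the bench the eye clears the flange by 5 mm.
- stud_tip (a point): top of the stud, on its axis, 54 mm above the bench. Round about, fixed: the nose of the big black casting overhangs the bench at heights 0.18 to 0.20 m over x from 0.51 m on and y from -0.15 to 0.01 m (keep the gripper's body clear of it); a packing block 0.118 m high stands under it over x 0.59 to 0.68 m, y -0.20 to -0.07 m; a lip 47 mm high runs along the bench's right edge at y = -0.37 m.
- oil_can: green oil can with a thin spout, body 60 mm across, 123 mm high, loose, leave alone; origin under its middle
- flap_disc: brown flap disc with a blue centre, 94 mm across, 15 mm thick, loose, leave alone; origin under its middle
- tape_roll: roll of beige tape, 96 mm across, 25 mm thick, loose, leave alone; origin under its middle
- loose_nut: bright steel hex nut, 27 mm across, 13 mm high, loose, leave alone; origin under its middle
- cast_boss: small dark flanged casting, 50 mm across, 30 mm high, loose, leave alone; origin under its middle
There are look-alikes about, which are no part of the job. What is shaped like the stud but turquoise is not meant.

How it is judged:
By the outcome, as a careful person would: the job done as asked, in the order asked, and still so for the second after the job is handed in, while the arm keeps its last pose, push and grip.
It also fails if it takes over 54 s, if anything falls off the work surface, if the arm or the gripper's body presses on something with over 40 N, if the wrist force passes 120 N, or if a joint passes its speed limit or range.

## Working session

There is one attempt and no reset: what is moved stays moved. The work goes in short steps, Python scripts to look and compute and a tool call to move; the robot and the scene stay as the last step left them, time stands still between calls to the robot, and variables do not carry over. Pictures are saved under pics/ and viewed, at most 10 in all, crops included, and the job is handed in when it is done.

Besides the shell and the picture viewer there is one more tool, called after "Call:" as name(argument=value, ...) on one line, values as JSON. step_arm: Moves the arm, as the interface text tells. Its arguments: {"type":"object","properties":{"dr":{"type":"array"},"translation":{"type":"array"},"fingers":{"type":"array"}},"required":["dr","translation","fingers"]}

```bash
mkdir -p pics; cat > h.py <<'E'
import numpy as np, cv2
from cell import ctrl
def cam(n):
    c=ctrl.camera_info(n); f=192/np.tan(np.radians(c["vertical_fov"]/2))
    return c,f,np.array(c["origin"],float),np.array(c["rotation"],float)
def ray(n,u,v):
    c,f,o,R=cam(n); d=np.array([(u-c["cx"])/f,(v-c["cy"])/f]); s=d.copy()
    for _ in range(30): s=d/(1+c["k1"]*(s@s))
    r=R@np.array([s[0],s[1],1]); return o,r/np.linalg.norm(r)
def at_z(n,u,v,z):
    o,r=ray(n,u,v); return o+r*(z-o[2])/r[2]
def proj(n,p):
    c,f,o,R=cam(n); q=R.T@(np.array(p,float)-o); s=q[:2]/q[2]; s=s*(1+c["k1"]*(s@s))
    return s[0]*f+c["cx"],s[1]*f+c["cy"]
def tri(n1,p1,n2,p2):
    (a,r),(b,s)=ray(n1,*p1),ray(n2,*p2)
    t=np.linalg.lstsq(np.stack([r,-s],1),b-a,rcond=None)[0]
    P,Q=a+r*t[0],b+s*t[1]; return (P+Q)/2,np.linalg.norm(P-Q)
def save(n,name): 
    im=ctrl.grab_frame(n); cv2.imwrite("pics/"+name,im[:,:,::-1]); return im
E
python3 - <<'E'
from h import *
a=save("top","t0.png");b=save("side","s0.png")
cv2.imwrite("pics/both0.png",cv2.resize(np.vstack([a,b])[:,:,::-1],None,fx=.78,fy=.78))
for n in("top","side"):
    c=ctrl.camera_info(n);print(n,np.round(c["origin"]),c["vertical_fov"],c["k1"],np.round(c["rotation"],2).tolist())
    for k in("gauge","stud","handle","eye"):
        for d in ctrl.regions_of(n,k):
            ys,xs=np.nonzero(d["pixels"]);print(k,round(d["p"],2),d["bbox"],xs.mean().round(1),ys.mean().round(1),np.round(at_z(n,xs.mean(),ys.mean(),15)))
print(ctrl.hold_point_z,ctrl.sense())
E
```

```text
top [ 251.   18. 1332.] 42.979762927506094 -0.015838035204007374 [-168.95, -1.33, -90.16]Traceback (most recent call last):
  File "<stdin>", line 8, in <module>
  File "h.py", line 11, in at_z
    o,r=ray(n,u,v); return o+r*(z-o[2])/r[2]
                                        ~^^^
IndexError: invalid index to scalar variable.
```

View pics/t0.png

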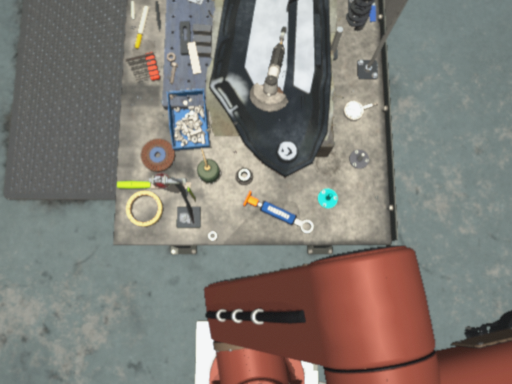

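View pics/s0.png

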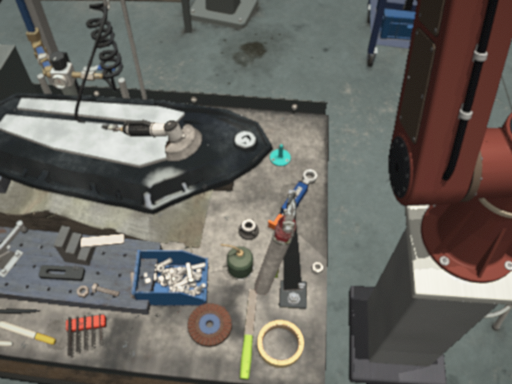

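```bash
python3 - <<'E'
s=open('h.py').read()
s=s.replace('np.array(c["rotation"],float)','Rotation.from_euler("xyz",c["rotation"],degrees=True).as_matrix()').replace("import numpy","from scipy.spatial.transform import Rotation\nimport numpy",1)
open('h.py','w').write(s)
E
python3 - <<'E'
from h import *
for n in("top","side"):
    c=ctrl.camera_info(n);print(n,np.round(c["origin"]),c["rotation"],c["vertical_fov"])
    for k in("gauge","stud","handle","eye","oil_can","flap_disc","tape_roll","loose_nut","cast_boss"):
        for d in ctrl.regions_of(n,k):
            ys,xs=np.nonzero(d["pixels"]);print(k,round(d["p"],2),d["bbox"],xs.mean().round(1),ys.mean().round(1),np.round(at_z(n,xs.mean(),ys.mean(),15)))
print(ctrl.hold_point_z,ctrl.sense())
print(proj("top",(510,-70,190)),proj("side",(360,-230,0)))
a=cv2.imread("pics/t0.png")[130:250,220:400];b=cv2.imread("pics/s0.png")[90:260,220:340]
cv2.imwrite("pics/c0.png",np.hstack([cv2.resize(a,(480,320),interpolation=2),cv2.resize(b,(226,320),interpolation=2)]))
E
```

```text
top [ 251.   18. 1332.] [-168.95176308   -1.33238079  -90.15733411] 42.979762927506094
stud 0.64 [318.6, 187.4, 21.6, 22.4] 327.4 197.8 [ 478. -194.   15.]
handle 0.64 [245.1, 192.1, 17.3, 11.2] 252.0 200.3 [471.  13.  15.]
eye 0.94 [242.5, 194.0, 70.1, 39.8] 276.9 211.9 [439. -55.  15.]
oil_can 0.67 [197.3, 157.0, 20.2, 23.7] 207.9 170.3 [555. 135.  15.]
oil_can 0.18 [244.0, 190.0, 17.5, 16.7] 250.8 200.1 [471.  16.  15.]
flap_disc 0.64 [140.8, 137.8, 31.3, 31.3] 157.4 154.7 [599. 275.  15.]
tape_roll 0.82 [124.5, 192.3, 36.4, 34.0] 144.2 208.8 [447. 305.  15.]
tape_roll 0.53 [349.5, 147.8, 17.2, 20.2] 358.5 158.2 [ 591. -285.   15.]
cast_boss 0.75 [234.9, 166.5, 19.4, 16.1] 244.0 175.5 [540.  35.  15.]
cast_boss 0.71 [195.2, 154.7, 24.4, 27.4] 207.6 170.3 [555. 135.  15.]
cast_boss 0.35 [126.0, 190.8, 34.4, 36.1] 143.6 207.6 [450. 307.  15.]
side [ 482.  629. 1019.] [-146.24840376   -0.76342331 -174.90519529] 42.581954612856975
gauge 0.56 [268.0, 169.3, 50.9, 59.8] 296.5 193.4 [429. -76.  15.]
stud 0.84 [275.3, 142.2, 13.7, 24.4] 279.8 155.9 [ 478. -191.   15.]
stud 0.3 [237.5, 222
[... 668 characters left out ...]
03,  8.20185317e+01]), 'joint_vel': array([-0.03314835,  0.17587928,  0.03719436, -0.09772266, -0.03114038,
       -0.04730063]), 'joint_efforts': array([ 3.47244431e-04, -5.37036073e+01,  3.31643164e+01,  1.66553218e-03,
       -2.84614862e-04,  9.13831059e-06]), 'ee_pos': array([ 157.588023  , -500.78165731,  231.29625101]), 'eef_rot': array([ 1.79999924e+02, -2.79875274e-03,  1.74658473e+01]), 'contact_force': array([ 0.03180193, -0.08689167, -0.73928452]), 'torque': array([-0.02583999, -0.03959025,  0.01291446]), 'grip_force': 0.0, 'opening': 85.35836788348341}
(np.float64(286.75188669698883), np.float64(172.28354921596375)) (np.float64(324.2150289051113), np.float64(151.68350322108842))
```

View pics/c0.png

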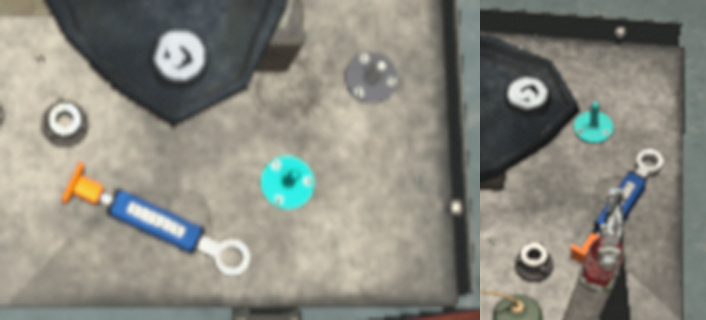

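Possible mix-ups for the stud: the turquoise one at top (328,198) is a look-alike and excluded. The grey flange with upright pin at top (360,158) matches the description, and the square plate with post at (367,69) has the wrong shape. For the gauge, the only blue barrel with an orange handle is at (277,212), and its eye is at about (307,227). In the crop, the grey flange shows bolt holes and a central pin, so that is the stud. The casting nose hides it from the side camera.

```bash
cat >> h.py <<'E'
def blob(im,box,f):
    x,y,w,h=box; hsv=cv2.cvtColor(im[y:y+h,x:x+w],cv2.COLOR_RGB2HSV).astype(int)
    m=f(hsv[...,0],hsv[...,1],hsv[...,2]).astype(np.uint8)
    n,l,s,c=cv2.connectedComponentsWithStats(m); i=1+s[1:,4].argmax()
    pts=np.argwhere(l==i)[:,::-1]+[x,y]; return pts.astype(float)
E
python3 - <<'E'
from h import *
for n,f,bb,eb in(("top","t0",(235,185,85,55),(296,216,22,20)),("side","s0",(262,165,60,70),(300,165,22,22))):
    im=cv2.imread(f"pics/{f}.png")[:,:,::-1].copy()
    b=blob(im,bb,lambda h,s,v:(h>100)&(h<125)&(s>110)); 
    o=blob(im,bb,lambda h,s,v:(h>5)&(h<22)&(s>140)&(v>120))
    e=blob(im,eb,lambda h,s,v:(s<40)&(v>150))
    r=cv2.minAreaRect(b.astype(np.float32))
    print(n,"blue",len(b),b.mean(0),r,at_z(n,*b.mean(0),28).round(1),"orange",at_z(n,*o.mean(0),22).round(1))
    (c,rad)=cv2.minEnclosingCircle(e.astype(np.float32)); print("eye",len(e),c,rad,at_z(n,*c,19).round(1))
im=cv2.imread("pics/t0.png")[:,:,::-1]
print(cv2.cvtColor(im[146:172,346:374].copy(),cv2.COLOR_RGB2GRAY)[::2].tolist())
hsv=blob(im.copy(),(346,146,28,26),lambda h,s,v:(s<35)&(v<125))
print(len(hsv),cv2.minAreaRect(hsv.astype(np.float32)),at_z("top",*cv2.minEnclosingCircle(hsv.astype(np.float32))[0],6))
print(at_z("top",359.5,158.5,6))
E
```

```text
top blue 200 [277.54  212.855] ((277.65362548828125, 212.4170379638672), (34.50245666503906, 9.847867965698242), 24.77513885498047) [434.4 -56.1  28. ] orange [471.7  17.7  22. ]
eye 436 (306.5, 225.5) 14.159902572631836 [ 401.2 -134.9   19. ]
side blue 105 [300.79047619 191.2       ] ((298.06317138671875, 192.29061889648438), (10.875235557556152, 20.849210739135742), 32.735225677490234) [419.8 -74.2  28. ] orange [476.8  13.6  22. ]
eye 179 (312.0, 175.03125) 10.799450874328613 [ 392.6 -133.7   19. ]
[[148, 152, 153, 154, 153, 151, 151, 154, 163, 169, 172, 174, 170, 165, 162, 158, 157, 155, 151, 152, 154, 155, 157, 160, 162, 163, 162, 162], [151, 150, 154, 153, 154, 152, 151, 150, 153, 158, 161, 162, 162, 161, 159, 157, 155, 156, 157, 157, 157, 154, 150, 148, 151, 155, 157, 155], [151, 149, 150, 152, 152, 152, 147, 137, 144, 169, 186, 184, 149, 131, 128, 129, 132, 138, 147, 157, 163, 161, 156, 151, 150, 151, 149, 143], [153, 154, 158, 159, 152, 139, 128, 126, 143, 180, 193, 196, 157, 126, 120, 122, 137, 140, 132, 132, 146, 157, 158, 156, 149, 145, 140, 138], [157, 162, 161, 153, 133
[... 742 characters left out ...]
 129, 128, 127, 128, 126, 126, 126, 128, 131, 139, 145, 146, 147, 151, 157, 159], [173, 177, 182, 181, 176, 164, 149, 139, 140, 159, 143, 129, 128, 127, 128, 128, 126, 127, 127, 134, 155, 171, 172, 164, 157, 152, 153, 159], [167, 169, 172, 172, 172, 180, 184, 176, 159, 146, 145, 142, 143, 143, 141, 142, 147, 150, 158, 164, 169, 173, 174, 171, 165, 160, 160, 160], [186, 189, 188, 182, 183, 190, 195, 192, 186, 181, 177, 176, 173, 170, 170, 173, 178, 177, 173, 172, 171, 170, 171, 170, 172, 172, 165, 161]]
66 ((359.20001220703125, 156.89999389648438), (9.838699340820312, 8.497057914733887), 63.43495178222656) [ 597.90441067 -290.27809303    6.        ]
[ 592.08919631 -290.03484861    6.        ]
```

Call:
step_arm(dr=[[0, 0, 9.3], [0, 0, 9.3], [0, 0, 9.3], [0, 0, 9.3], [0, 0, 9.3], [0, 0, 9.3], [0, 0, 9.3], [0, 0, 9.3], [0, 0, 9.3], [0, 0, 9.3], [0, 0, 9.3], [0, 0, 9.3], [0, 0, 9.3], [0, 0, 9.3], [0, 0, 9.3], [0, 0, 9.3], [0, 0, 9.3], [0, 0, 9.3]], translation=[[5.53, 8.9, -2.4], [5.53, 8.9, -2.4], [5.53, 8.9, -2.4], [5.53, 8.9, -2.4], [5.53, 8.9, -2.4], [5.53, 8.9, -2.4], [5.53, 8.9, -2.4], [5.53, 8.9, -2.4], [5.53, 8.9, -2.4], [5.53, 8.9, -2.4], [5.53, 8.9, -2.4], [5.53, 8.9, -2.4], [5.53, 8.9, -2.4], [5.53, 8.9, -2.4], [5.53, 8.9, -2.4], [5.53, 8.9, -2.4], [5.53, 8.9, -2.4], [5.53, 8.9, -2.4]], fingers=[85, 85, 85, 85, 85, 85, 85, 85, 85, 85, 85, 85, 85, 85, 85, 85, 85, 85])

```text
t: 2.9
ee_pos: [434.0, -56.2, 111.4]
eef_rot: [180.0, -0.0, 63.9]
contact_force: [0.2, -0.5, 0.9]
opening: 85.1
grip_force: 0.0
```

```bash
python3 - <<'E'
from h import *
a=save("top","t1.png");b=save("side","s1.png")
cv2.imwrite("pics/c1.png",np.hstack([cv2.resize(a[120:270,200:400,::-1],None,fx=2,fy=2,interpolation=2),cv2.resize(b[110:260,220:400,::-1],None,fx=2,fy=2,interpolation=2)]))
s=ctrl.sense();print(s["t"],s["ee_pos"],s["eef_rot"])
E
```

```text
3.0 [434.02718925 -55.99679491 111.36579395] [ 1.79993818e+02 -2.16283757e-03  6.39374227e+01]
```

View pics/c1.png

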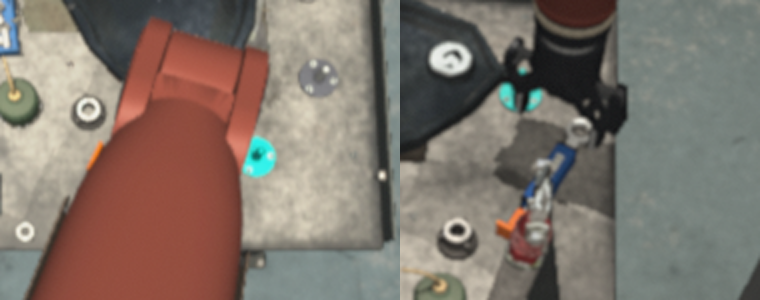

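The arm is centred over the gauge. The side crop shows the barrel (crop ~555,170) under the open fingers, clear of the other things. Descending and gripping.

Call:
step_arm(dr=[[0, 0, 0], [0, 0, 0], [0, 0, 0], [0, 0, 0], [0, 0, 0], [0, 0, 0]], translation=[[0, 0, -0.7], [0, 0, -1.4], [0, 0, -1.9], [0, 0, -2.16], [0, 0, -2.16], [0, 0, -2.16]], fingers=[85, 85, 85, 85, 85, 85])

```text
t: 3.6
ee_pos: [434.1, -55.8, 3.5]
eef_rot: [-180.0, 0.0, 64.0]
contact_force: [0.1, -0.2, 0.3]
opening: 85.1
grip_force: 0.0
```

Call:
step_arm(dr=[[0, 0, 0], [0, 0, 0], [0, 0, 0], [0, 0, 0], [0, 0, 0], [0, 0, 0], [0, 0, 0], [0, 0, 0], [0, 0, 0], [0, 0, 0]], translation=[[0, 0, 0], [0, 0, 0], [0, 0, 0], [0, 0, 0], [0, 0, 0], [0, 0, 0], [0, 0, 0], [0, 0, 0], [0, 0, 0], [0, 0, 0]], fingers=[20, 20, 20, 20, 20, 20, 20, 20, 20, 20])

```text
t: 4.6
ee_pos: [434.7, -56.0, 4.0]
eef_rot: [179.9, -0.0, 64.0]
contact_force: [-1.4, -0.0, 9.7]
opening: 27.0
grip_force: 59.8
```

Call:
step_arm(dr=[[0, 0, 0], [0, 0, 0], [0, 0, 0], [0, 0, 0], [0, 0, 23.2], [0, 0, 23.2], [0, 0, 23.2], [0, 0, 23.2], [0, 0, 23.2], [0, 0, 23.2], [0, 0, 23.2], [0, 0, 23.2], [0, 0, 23.2], [0, 0, 23.2], [0, 0, 23.2], [0, 0, 23.2], [0, 0, 23.2], [0, 0, 23.2], [0, 0, 23.2], [0, 0, 23.2]], translation=[[0, 0, 0.3], [0, 0, 0.7], [0, 0, 1.1], [0, 0, 1.5], [-0.05, -0.4, 1.5], [-0.1, -0.8, 1.5], [-0.1, -1.2, 1.5], [-0.15, -1.6, 1.5], [-0.15, -2.0, 1.5], [-0.2, -2.4, 1.5], [-0.2, -2.8, 1.5], [-0.2, -3.2, 1.5], [-0.25, -3.6, 1.5], [-0.25, -4.0, 1.5], [-0.3, -4.4, 1.5], [-0.3, -4.68, 1.5], [-0.3, -4.68, 1.5], [-0.3, -4.68, 1.5], [-0.3, -4.68, 1.5], [-0.3, -4.68, 1.5]], fingers=[20, 20, 20, 20, 20, 20, 20, 20, 20, 20, 20, 20, 20, 20, 20, 20, 20, 20, 20, 20])

```text
t: 6.6
ee_pos: [418.8, -289.5, 78.1]
eef_rot: [180.0, -0.0, 179.8]
contact_force: [0.1, -1.4, -3.8]
opening: 26.8
grip_force: 60.1
```

```bash
python3 - <<'E'
from h import *
a=save("top","t2.png");b=save("side","s2.png")
cv2.imwrite("pics/c2.png",np.hstack([cv2.resize(a[120:270,260:410,::-1],None,fx=2,fy=2,interpolation=2),cv2.resize(b[70:220,220:380,::-1],None,fx=3,fy=3,interpolation=2)[:, :]] if 0 else [cv2.resize(b[80:220,220:380,::-1],None,fx=4,fy=4,interpolation=2)]))
s=ctrl.sense();T=s["ee_pos"];print(s["t"],T,s["eef_rot"],s["contact_force"],s["opening"])
z=T[2]-4
print([np.round(proj("side",T+d),1).tolist() for d in([86,0,12-T[2]+z],[-76,0,16-T[2]+z],[0,0,26-T[2]+z])])
print("tip,flange",proj("top",(592,-289.5,54)),proj("top",(592,-289.5,6)))
for p in ((592,-289.5,54),(592,-289.5,6)): print("side",proj("side",p))
E
```

```text
6.7 [ 418.93505536 -289.57492056   78.22381973] [ 1.79986667e+02 -1.47267077e-02  1.79866116e+02] [ 0.00584316  0.30146831 -3.01286654] 26.930190231055516
[[273.3, 108.8], [335.3, 112.6], [306.6, 107.6]]
tip,flange (np.float64(363.1871921720013), np.float64(154.14399424232028)) (np.float64(359.31271128381263), np.float64(158.5300446152156))
side (np.float64(240.3685955352332), np.float64(114.98335731260838))
side (np.float64(240.57646347273905), np.float64(127.12858777231077))
```

View pics/c2.png

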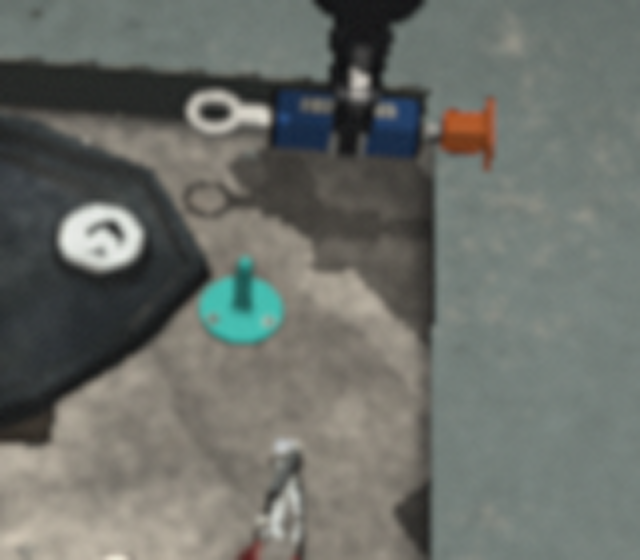

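The gauge hangs level and its eye is at side pixel (273.3,108), within a pixel of the predicted (273.3,108.8), so the eye-to-TCP offset is 86 mm. In the top view the stud's tip and flange agree with (592,-289.5). Moving the eye over the stud and lowering a little past the tip.

Call:
step_arm(dr=[[0, 0, 0], [0, 0, 0], [0, 0, 0], [0, 0, 0], [0, 0, 0], [0, 0, 0], [0, 0, 0], [0, 0, 0], [0, 0, 0], [0, 0, 0], [0, 0, 0]], translation=[[0.5, 0, 0], [1.0, 0, 0], [1.5, 0, 0], [1.74, 0, 0], [1.74, 0, 0], [1.74, 0, 0], [1.74, 0, -0.2], [1.74, 0, -0.4], [1.74, 0, -0.6], [1.74, 0, -0.7], [1.74, 0, -0.7]], fingers=[20, 20, 20, 20, 20, 20, 20, 20, 20, 20, 20])

```text
t: 7.8
ee_pos: [505.2, -289.4, 42.1]
eef_rot: [179.9, -0.1, 179.9]
contact_force: [0.3, -0.1, -3.8]
opening: 27.3
grip_force: 60.2
```

```bash
python3 - <<'E'
from h import *
a=save("top","t3.png");b=save("side","s3.png")
cv2.imwrite("pics/c3.png",np.hstack([cv2.resize(a[120:220,310:410,::-1],(400,400),interpolation=2),cv2.resize(b[70:170,210:310,::-1],(400,400),interpolation=2)]))
s=ctrl.sense();print(s["t"],s["ee_pos"],s["eef_rot"],s["contact_force"],s["torque"])
E
```

```text
7.9 [ 506.01527586 -289.84198098   43.23506376] [ 1.79994091e+02 -5.45696296e-03  1.79956607e+02] [ 0.45208812  0.46750083 -3.58245015] [-0.01082921 -0.07432182  0.02472692]
```

View pics/c3.png

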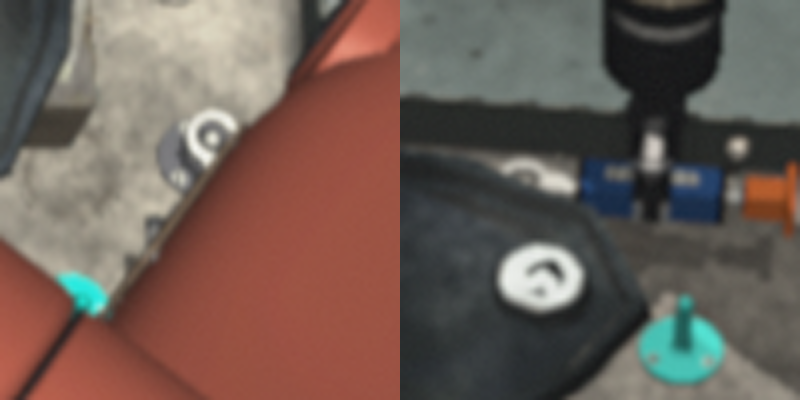

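The top crop shows the stud's tip centred in the eye's hole (crop ~212,136, i.e. pixel 363,154). No contact force yet. Lowering to the bench.

Call:
step_arm(dr=[[0, 0, 0], [0, 0, 0], [0, 0, 0], [0, 0, 0], [0, 0, 0], [0, 0, 0], [0, 0, 0]], translation=[[0, 0, -0.2], [0, 0, -0.4], [0, 0, -0.6], [0, 0, -0.7], [0, 0, -0.76], [0, 0, -0.76], [0, 0, -0.76]], fingers=[20, 20, 20, 20, 20, 20, 20])

```text
t: 8.6
ee_pos: [506.2, -289.9, 5.5]
eef_rot: [-180.0, 0.0, 180.0]
contact_force: [-0.1, 0.2, -2.6]
opening: 26.9
grip_force: 60.2
```

Call:
step_arm(dr=[[0, 0, 0], [0, 0, 0], [0, 0, 0], [0, 0, 0], [0, 0, 0], [0, 0, 0], [0, 0, 0], [0, 0, 0], [0, 0, 0], [0, 0, 0], [0, 0, 0]], translation=[[0, 0, -0.03], [0, 0, -0.03], [0, 0, -0.03], [0, 0, -0.03], [0, 0, -0.03], [0, 0, -0.03], [0, 0, -0.03], [0, 0, -0.03], [0, 0, -0.03], [0, 0, -0.03], [0, 0, -0.03]], fingers=[20, 20, 40, 60, 75, 75, 75, 75, 75, 75, 75])

```text
t: 9.7
ee_pos: [506.0, -289.8, 3.8]
eef_rot: [180.0, -0.0, 180.0]
contact_force: [-0.2, -1.1, -0.3]
opening: 75.0
grip_force: 0.0
```

Call:
step_arm(dr=[[0, 0, 0], [0, 0, 0], [0, 0, 0], [0, 0, 0], [0, 0, 0], [0, 0, 0], [0, 0, 0], [0, 0, 0]], translation=[[0, 0, 0.4], [0, 0, 0.8], [0, 0, 1.2], [-0.5, 0, 1.2], [-1.0, 0, 1.2], [-1.48, 0, 1.2], [-1.48, 0, 1.2], [-1.48, 0, 1.2]], fingers=[75, 75, 75, 75, 75, 75, 75, 75])

```text
t: 10.5
ee_pos: [432.2, -290.1, 64.1]
eef_rot: [-180.0, 0.0, 179.9]
contact_force: [0.6, 0.3, -0.2]
opening: 75.2
grip_force: 0.0
```

```bash
python3 - <<'E'
from h import *
a=save("top","t4.png");b=save("side","s4.png")
cv2.imwrite("pics/c4.png",np.hstack([cv2.resize(a[120:220,310:410,::-1],(400,400),interpolation=2),cv2.resize(b[80:180,240:340,::-1],(400,400),interpolation=2)]))
s=ctrl.sense();T=s["ee_pos"];print(s["t"],T,s["eef_rot"],s["contact_force"],s["opening"])
bl=blob(b,(235,80,100,90),lambda h,s,v:(h>100)&(h<125)&(s>110)&(v>60)); o=blob(b,(235,80,110,90),lambda h,s,v:(h>5)&(h<22)&(s>140)&(v>100))
for n,p,z in(("blue",bl,22),("or",o,16)): print(n,len(p),p.min(0),p.max(0),at_z("side",*p.mean(0),z).round(1))
print([np.round(proj("side",q),1).tolist() for q in((556,-290,30),(456,-290,30),(444,-290,16),(416,-290,16),(410,-290,16))])
E
```

```text
10.6 [ 432.97075113 -290.18238313   64.00971064] [-1.79966806e+02  5.22291762e-02  1.79972914e+02] [-9.90225218e-01  5.07685915e-01  5.61078741e-04] 75.00226618817975
blue 195 [261. 122.] [288. 134.] [ 492.1 -279.    22. ]
or 108 [295. 121.] [307. 137.] [ 425.2 -288.9   16. ]
[[253.7, 122.0], [290.4, 124.8], [294.4, 128.6], [304.7, 129.4], [306.9, 129.6]]
```

View pics/c4.png

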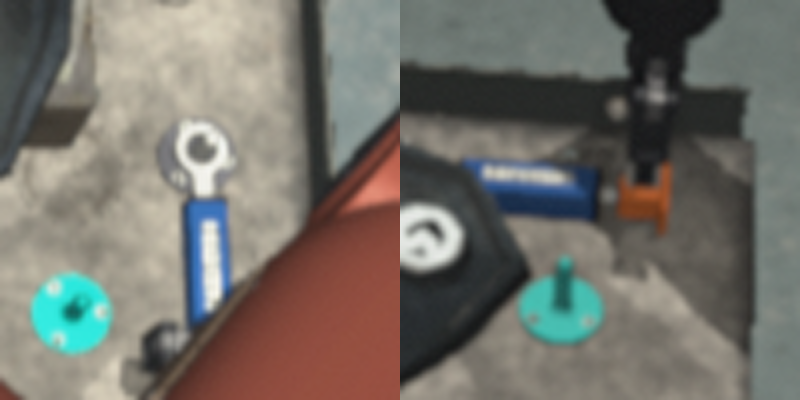

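The eye sits over the stud (top crop 203,150) and the gauge lies level with the rod home. The side crop shows the fingers straight above the orange block. Lowering onto the handle and gripping.

Call:
step_arm(dr=[[0, 0, 0], [0, 0, 0], [0, 0, 0], [0, 0, 0], [0, 0, 0], [0, 0, 0], [0, 0, 0], [0, 0, 0], [0, 0, 0], [0, 0, 0], [0, 0, 0], [0, 0, 0], [0, 0, 0], [0, 0, 0]], translation=[[-0.03, 0, -0.4], [-0.03, 0, -0.8], [-0.03, 0, -1.1], [-0.03, 0, -1.17], [-0.03, 0, -1.17], [-0.03, 0, -1.17], [-0.03, 0, -1.17], [-0.03, 0, -1.17], [-0.03, 0, -1.17], [-0.03, 0, -1.17], [-0.03, 0, -1.17], [-0.03, 0, -1.17], [-0.03, 0, -1.17], [-0.03, 0, -1.17]], fingers=[75, 75, 75, 75, 75, 12, 12, 12, 12, 12, 12, 12, 12, 12])

```text
t: 12.0
ee_pos: [430.8, -290.1, 5.9]
eef_rot: [-180.0, 0.0, 180.0]
contact_force: [-1.0, 0.5, 5.8]
opening: 18.4
grip_force: 60.8
```

Call:
step_arm(dr=[[0, 0, 0], [0, 0, 0], [0, 0, 0], [0, 0, 0], [0, 0, 0], [0, 0, 0], [0, 0, 0], [0, 0, 0]], translation=[[-0.1, 0, 0], [-0.2, 0, 0], [-0.3, 0, 0], [-0.4, 0, 0], [-0.5, 0, 0], [-0.6, 0, 0], [-0.6, 0, 0], [-0.6, 0, 0]], fingers=[12, 12, 12, 12, 12, 12, 12, 12])

```text
t: 12.8
ee_pos: [401.6, -290.4, 5.8]
eef_rot: [-180.0, 0.2, 180.0]
contact_force: [7.5, 0.9, 3.1]
opening: 18.6
grip_force: 60.4
```

```bash
python3 - <<'E'
from h import *
a=save("top","t5.png");b=save("side","s5.png")
cv2.imwrite("pics/c5.png",np.hstack([cv2.resize(a[120:220,310:410,::-1],(400,400),interpolation=2),cv2.resize(b[90:170,250:330,::-1],(400,400),interpolation=2)]))
for _ in range(3):
    s=ctrl.sense();print(s["t"],s["ee_pos"].round(1),s["contact_force"].round(1),s["opening"])
bl=blob(b,(235,80,100,90),lambda h,s,v:(h>100)&(h<125)&(s>110)&(v>60)); o=blob(b,(235,80,110,90),lambda h,s,v:(h>5)&(h<22)&(s>140)&(v>100))
for n,p,z in(("blue",bl,22),("or",o,16)): print(n,len(p),p.min(0),p.max(0),at_z("side",*p.mean(0),z).round(1))
E
```

```text
12.9 [ 401.7 -290.4    5.8] [6.8 0.2 3.3] 18.765553108342385
12.9 [ 401.7 -290.4    5.8] [6.8 0.2 3.3] 18.765553108342385
12.9 [ 401.7 -290.4    5.8] [6.8 0.2 3.3] 18.765553108342385
blue 244 [259. 120.] [292. 134.] [ 491.9 -280.9   22. ]
or 15 [315. 130.] [317. 138.] [ 384.4 -275.2   16. ]
```

View pics/c5.png

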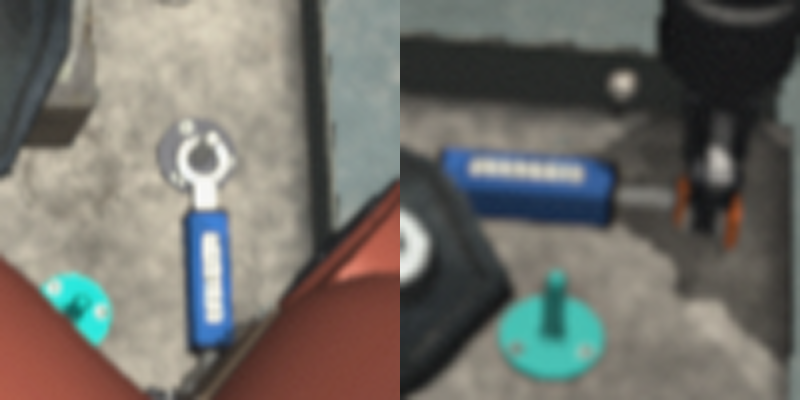

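The eye has taken up against the stud. In the side crop the barrel end is at pixel 292.6 and the handle block starts at 305.4, a gap of about 35 mm, so the rod is out about 23 mm. About 17 mm more is needed.

Call:
step_arm(dr=[[0, 0, 0], [0, 0, 0], [0, 0, 0], [0, 0, 0], [0, 0, 0], [0, 0, 0]], translation=[[-0.1, 0, 0], [-0.2, 0, 0], [-0.3, 0, 0], [-0.34, 0, 0], [-0.34, 0, 0], [-0.34, 0, 0]], fingers=[12, 12, 12, 12, 12, 12])

```text
t: 13.5
ee_pos: [385.4, -290.5, 5.8]
eef_rot: [-179.9, 0.2, 180.0]
contact_force: [10.9, -0.1, -0.2]
opening: 18.5
grip_force: 60.0
```

```bash
python3 - <<'E'
from h import *
a=save("top","t6.png");b=save("side","s6.png")
cv2.imwrite("pics/c6.png",np.hstack([cv2.resize(a[130:220,320:410,::-1],(270,270),interpolation=2),cv2.resize(b[105:150,270:350,::-1],(480,270),interpolation=2)]))
s=ctrl.sense();print(s["t"],s["ee_pos"].round(1),s["contact_force"].round(1),s["opening"])
print([np.round(proj("side",q),1).tolist() for q in((450,-290,16),(438,-290,16),(398,-290,16))])
E
```

```text
13.6 [ 385.5 -290.5    5.8] [11.7  1.1  0.3] 18.792335009480944
[[292.3, 128.4], [296.6, 128.8], [311.3, 129.9]]
```

View pics/c6.png

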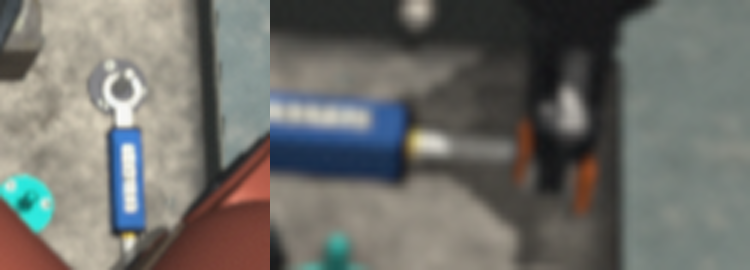

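Yellow shows right at the barrel's end (side ~293–295,129), then white and bare rod, with no red. Both the force and the geometry put the rod out about 38 mm. Adding 1.5 mm to centre it, then settling.

Call:
step_arm(dr=[[0, 0, 0], [0, 0, 0], [0, 0, 0], [0, 0, 0], [0, 0, 0], [0, 0, 0]], translation=[[-0.03, 0, 0], [-0.03, 0, 0], [-0.03, 0, 0], [-0.03, 0, 0], [-0.03, 0, 0], [-0.03, 0, 0]], fingers=[12, 12, 12, 12, 12, 12])

```text
t: 14.2
ee_pos: [384.1, -290.6, 5.8]
eef_rot: [-179.9, 0.3, 180.0]
contact_force: [12.3, -0.0, 0.0]
opening: 18.8
grip_force: 60.0
```

```bash
python3 - <<'E'
from h import *
a=save("top","t7.png");b=save("side","s7.png")
cv2.imwrite("pics/c7.png",np.hstack([cv2.resize(a[130:220,320:410,::-1],(270,270),interpolation=2),cv2.resize(b[105:150,270:350,::-1],(480,270),interpolation=2)]))
s=ctrl.sense();print(s["t"],s["ee_pos"].round(1),s["contact_force"].round(1),s["opening"])
E
```

```text
14.3 [ 384.  -290.6    5.8] [11.8 -0.4 -0. ] 18.450908594189784
```

View pics/c7.png

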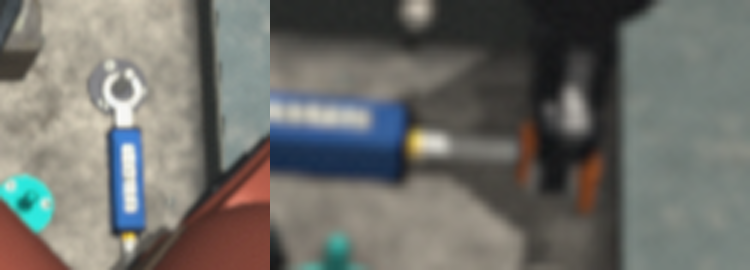

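The barrel end stands mid-yellow at side pixel ~(294,129) with no red showing. The pull is steady at 12 N and the eye is on the stud, so I'm handing it in.

```bash
python3 -c "
from cell import ctrl
print(ctrl.finish_job())"
```

```text
the job is handed in; nothing more can be done
None
```

I handed the job in with the gauge's eye over the grey stud and the arm holding the handle at about 12 N (rod out about 40 mm), the barrel end within the yellow band and no red showing.

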